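# Hang up the opener and hold the cutlery box lid at its balance point

## Robot

A 6-joint arm with a two-finger parallel gripper is mounted at the origin on the work surface. World frame = base frame: x ahead of the robot, y to its left, z up, the work surface at z = 0. Lengths are in mm, angles in rad, forces in N, time in s.
With the tool pointing down it reaches from about 225 to 875 mm from the base axis. Payload 3.4 kg.
Tool frame: the origin (TCP) lies between the finger pads; the fingertips stand 11 mm ahead of it and the grasp point (between the pads) lies 8 mm behind it (env.nose_length is the distance from the TCP to the fingertips, in mm); x points along the fingers, y is the direction in which the jaws open and shut, and the axes are right-handed (so a half turn about x gives the same grasp; the last joint's range is limited). The gripper opens to 85 mm and grips with 20 to 120 N. Pads are 22 mm wide; open, the fingers measure 114 mm over their backs; the gripper's body (76 mm by 85 mm) begins 54 mm behind the grasp point. The pads swing forward as they close: fully open they stand 13 mm farther back than shut.
Start: joints at [1.113, 0.276, 1.505, -0, 1.361, -0.121], TCP at [190.037, 542.722, 242.328] pointing down, gripper open.
Joint ranges: [-2.89, 2.89], [-0.75, 2.08], [0.22, 2.7], [-1.18, 4.32], [0.11, 2.71], [-2.7, 2.7]. Speed limits (rad/s): [2.57, 2.57, 3.14, 3.14, 3.14, 3.14].

## Interface

Orientations are given as [roll, pitch, yaw] about the fixed x, y, z axes, in that order (R = Rz(yaw) Ry(pitch) Rx(roll)).
In Python, from station import read_state, imaging, job_done, env gives the robot as it stands. The module is installed in compiled form; this text tells all that it offers.
- The arm moves only by the shell command python3 -m jog 'ROWS' [OPENING] [FORCE]. ROWS is JSON, a list of rows, each an object with "offset": the shift along the tool's x, y, z in units of 30 mm (1.0 is 30 mm), a list of three; "yaw": the turn about the tool's x in degrees. A call has 1 to 8 rows; each row is the pose to reach, as a shift and turn from the pose commanded when the call began, along the tool's axes at that moment; what a row does not reach only later rows make up. A row lasts 1/12 s, in which the tool goes at most 41.7 mm and 7.16 degrees, less where a joint would pass 70% of its speed; a pose out of reach is approached as far as the arm can. A call with a gripper value outside its range is refused whole. OPENING is the closure, from 0 (fully open) to 1 (shut), set as the call begins (- or left out, the last holds). The fingers move at their own pace and stop on an object; FORCE is the grip in N (left out, the last holds). Time passes only in rows, so rows that repeat a pose let the fingers close. It gives the time, the measured TCP pose, the force and the opening at its end, in the units of the state.
- read_state(): the state, without advancing time (a new reading comes with each control period).
- imaging.snapshot(name): name is "scene" or "side" or "wrist"; returns a dict with "color" (384x512x3 uint8, red, green, blue), "range_z" (384x512 float32, mm along the optical axis (not along the pixel's ray), 0 where there is no reading), "fx", "fy", "cx", "cy" (pixels), "camera_from_world" (4x4, takes a point from world to camera coordinates). Camera axes: x right, y down, z forward; pixel columns grow to the right and rows downward; lengths in mm; the calibration is good to about 2 mm. A picture is of the moment at which its call begins.
- job_done(): hands the job in, once; it reports no verdict.
The state is a dict: "clock": time; "qpos": joint angles; "joint_velocities": joint speeds; "effort": joint torques, N m; "eef_pos": TCP position; "ee_rot": TCP orientation; "force": force on the tool from outside, world axes, zero at the start; "torque": the same for the moment, N m; "gripper_width": finger opening in mm.
Only numpy, scipy, OpenCV 4.12 (cv2) and the standard library are available. Lean on these libraries where they do the work, as an engineer would, in place of code of your own. Each camera call takes 0.05 s, during which the arm holds its last target.

## Task

The chrome bottle opener has been left lying on the lid of the cutlery box: take it off and hang it by its eye on the free hook of the rail, between or beside the mugs, and let go of it there. Then swing the box's lid up by its steel pull to the over-centre point, where it stands straight up and balances, without letting it drop shut or topple over backwards, and finish while still gripping the pull and holding the lid still there. Leave everything else on the counter where it stands.

Things in the scene. Friction and masses are not known exactly. Their poses are not given: they have to be found in the camera images.
- opener: Chrome bottle opener: flat steel bar 7 mm thick, 90 g, lying loose and flat on the box's closed lid. Origin: underside, near its centre of mass. x along the bar to the eye end, y across, z up. Plain bar 22 mm wide from x = -34 to +36 mm; at +x a round ring, 38 mm outside, with a 22 mm hole (the eye), to x = +74; at -x a squarish head 38 mm wide with the cap mouth (not the eye), to x = -74.
- opener_eye (a point): Centre of the opener's eye (the 22 mm hole), 55 mm from its origin along x, at mid-thickness.
- rail: Hook rail, fixed: dark wooden board 360 mm long, z 190 to 240 mm, on two posts. Origin: on the counter below the middle of its front face; x away from the robot through the board, y along it. Three steel hooks 120 mm apart on its front; two carry a white enamel mug each, fixed, hanging by the handle (lowest part 90 mm above the counter). Which hook is free varies.
- hook_free: The hook without a mug, fixed. Origin: on the counter below its foot on the board's face; axes as the rail's. A 7 mm round bar comes out 60 mm to -x, dipping slightly, then turns straight up for about 35 mm, so that a flat ring can be lowered over the upright end. Let go there, the opener (bar towards the robot) slides down and swings to hang below the bend.
- hook_tip (a point): Very top of the hook's upright end: x = -60 mm of hook_free, 243.5 mm above the counter.
- hook_seat (a point): Lowest part of the hook's bend, where a hung eye rests: x = -53 mm of hook_free, 205 mm above the counter (bar centre).
- box: Wooden cutlery box, 170 (x) by 220 (y) mm, walls 84 mm high, fixed, closed by a 12 mm thick wooden lid (closed: top face 96 mm above the counter). Origin: centre of its underside; x points to the hinge side, away from the robot, y along the hinge, z up. It carries the lid.
- lid_hinge (a point): Middle of the lid's hinge axis, which runs along the box's y: x = +85 mm, z = +90 mm of the box, at the lid's mid-thickness.
- lid (a joint): Angle of the lid (rad): 0 closed and level, growing as its front edge swings up and over to the far side; stops at 2.4. It weighs about 0.4 kg on an almost frictionless hinge: left alone it falls shut from below 1.571 and falls open backwards from above. At 1.571, straight up, its weight is exactly over the hinge: the balance point.
- lid_pull (a point): Middle of the lid's pull, a U-shaped loop of 12 mm round steel bar in the lid's plane, in front of its free edge. Its straight bar runs 110 mm along the box's y, 220 mm from the hinge axis, 50 mm (centre) off the lid's edge; lid closed: 90 mm above the counter. It can be gripped from above across the bar, and turns between the fingers as the lid swings.
- dispenser: Clear plastic push dispenser with a white pump, 66 mm across, 167 mm tall, loose; origin at the centre of its underside. Leave alone.
- dish: Round terracotta dish, 120 mm across, 28 mm high, loose; origin at the centre of its underside. Leave alone.
- trivet: Folded bamboo trivet, five slats, 170 by 57 by 22 mm, long along x, loose; origin at the centre of its underside. Leave alone.
- jar: Glass jar with a metal cap, 68 mm across, 100 mm tall, loose; origin at the centre of its underside. Leave alone.
- shaker: Steel shaker, 44 mm across, 80 mm tall, loose; origin at the centre of its underside. Leave alone.
There are look-alikes about, which are no part of the job. What is meant by the opener is not blue or turquoise, and is the larger of those in its own colour.

How it is judged (in metres and radians):
On the way, in this order (a step that is already met when the one before it is completed fails the run):
1. the opener hangs by its eye on the free hook, let go (distance between opener_eye and hook_seat below 0.03 m and angle between opener's own x axis and vertical below 1 rad and contact force between the fingers and opener below 0.05 N), for 0.2 s.
2. the lid is held by its pull at the balance point (value of joint lid between 1.481 and 1.661 rad and velocity of joint lid between -0.08 and 0.08 rad/s and contact force between the fingers and box above 1 N and distance between the grasp point and lid_pull below 0.05 m), for 0.2 s.
At the end, for the whole second after the job is handed in: Opener hanging at rest on the free hook: eye within 25 mm of hook_seat, eye end up within 0.6 rad of plumb, carried by the hook, not touched by the fingers. Lid still, within 0.09 rad of 1.571, fingers on it with over 1 N, grasp point within 50 mm of the pull's middle (all of step 2 and distance between opener_eye and hook_seat below 0.025 m and angle between opener's own x axis and vertical below 0.6 rad and contact force between opener and hook_free above 0.25 N and contact force between the fingers and opener below 0.05 N and linear speed of opener below 0.15 m/s); the arm keeps its last pose, push and grip.
It fails at once if a bystander was moved more than 30 mm (distance of any of dispenser, dish, trivet, jar, shaker from where it was at the start of the episode above 0.03 m).
It fails at once if the lid toppled over backwards (value of joint lid above 1.9 rad).
It fails at once if the lid dropped shut (velocity of joint lid below -4 rad/s).
It also fails if it takes over 64 s, if anything falls off the work surface, if the arm or the gripper's body presses on something with over 40 N, if the wrist force passes 120 N, or if a joint passes its speed limit or range.

## Working session

There is one attempt and no reset: what is moved stays moved. The work goes in short steps, Python scripts to look and compute and a shell command to move; the robot and the scene stay as the last step left them, time stands still between calls to the robot, and variables do not carry over. Pictures are saved under pics/ and viewed, and the job is handed in when it is done.

```bash
mkdir -p pics; ls; python3 - <<'E'
from station import read_state, imaging, env
import cv2,numpy as np
print(read_state())
for n in ["scene","side","wrist"]:
    s=imaging.snapshot(n); cv2.imwrite(f"pics/{n}0.png",s["color"][:,:,::-1])
    np.savez(f"pics/{n}0.npz",**s)
    print(n,s["fx"],s["fy"],s["cx"],s["cy"],np.round(s["camera_from_world"],3).tolist(),(s["range_z"]>0).mean())
E
```

```text
pics
{'clock': 0.0, 'qpos': array([ 1.11300205e+00,  2.76568230e-01,  1.50616866e+00,  1.08101776e-05,
        1.36068183e+00, -1.20969398e-01]), 'joint_velocities': array([ 0.0014808 ,  0.00034481,  0.00040268,  0.0003622 , -0.00059671,
        0.000256  ]), 'effort': array([ 1.15324434e-03, -4.16780233e+01, -2.45801139e+01, -9.56216695e-05,
        1.11334742e-02, -6.71295979e-07]), 'eef_pos': array([189.78531806, 542.22335829, 241.44079732]), 'ee_rot': array([-1.69755315,  1.56897024, -2.03438029]), 'force': array([-2.72419392e-04,  4.43936337e-01,  1.70878565e-01]), 'torque': array([0.024328  , 0.00377194, 0.0030328 ]), 'gripper_width': 85.53081383368156}
scene 361.16925118780216 361.16925118780216 255.29843539856054 186.53750029145817 [[0.494, 0.869, -0.015, -174.897], [0.456, -0.274, -0.847, -91.696], [-0.74, 0.411, -0.532, 1660.655], [0.0, 0.0, 0.0, 1.0]] 0.9872792561848959
side 416.9667693647289 416.9667693647289 259.8340897535511 192.28516816981042 [[0.781, -0.625, 0.001, -420.742], [-0.48, -0.6, -0.64, 303.45], [0.401, 0.499, -0.768, 1207.281], [0.0, 0.0, 0.0, 1.0]] 0.9960581461588541
wrist 309.55380644716644 309.55380644716644 250.4347228689742 186.34843838460748 [[0.33, 0.944, -0.001, -574.958], [0.898, -0.314, 0.308, -39.874], [0.291, -0.103, -0.951, 380.043], [0.0, 0.0, 0.0, 1.0]] 0.99627685546875
```

View pics/scene0.png

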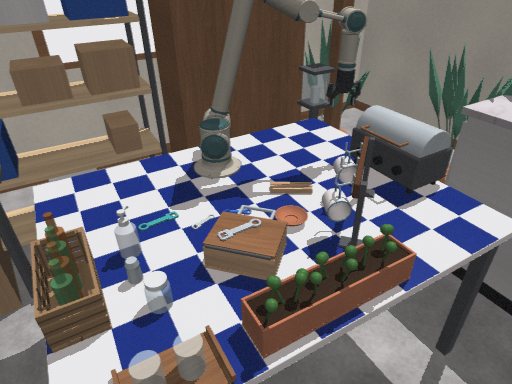

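View pics/side0.png

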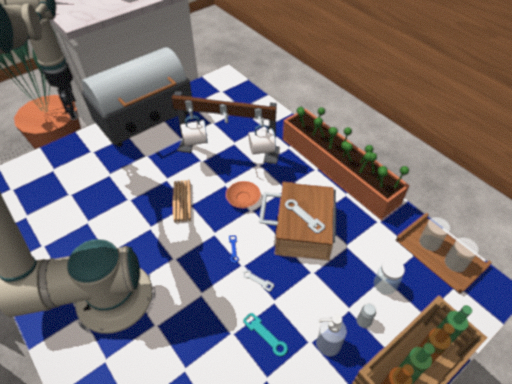

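View pics/wrist0.png

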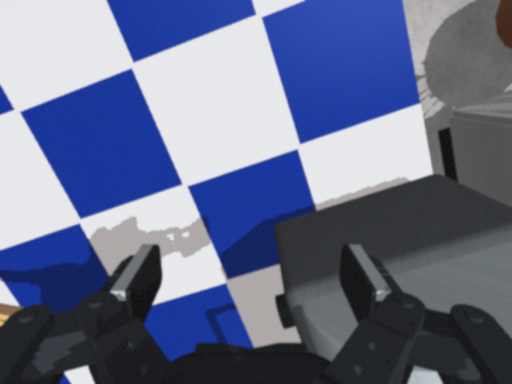

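The scene view shows the opener on the lid near (240,229) and the mugs near (340,170) and (337,205). The side view shows the opener at about (305,215), the rail at (225,107), and the middle hook apparently free at about (224,112). I'll zoom in on both.

```bash
cat > h.py <<'E'
import numpy as np,cv2
def load(n): return dict(np.load(f"pics/{n}.npz"))
def unproj(s,u,v,z=None):
    z=s["range_z"][int(v),int(u)] if z is None else z
    T=np.linalg.inv(s["camera_from_world"])
    p=np.array([(u-s["cx"])/s["fx"]*z,(v-s["cy"])/s["fy"]*z,z,1]); return (T@p)[:3]
def plane(s,u,v,h):
    a=unproj(s,u,v,100.);b=unproj(s,u,v,1000.);t=(h-a[2])/(b[2]-a[2]);return a+t*(b-a)
def proj(s,p):
    q=s["camera_from_world"]@np.append(p,1);return np.array([q[0]/q[2]*s["fx"]+s["cx"],q[1]/q[2]*s["fy"]+s["cy"]])
def cloud(s):
    z=s["range_z"];v,u=np.indices(z.shape);T=np.linalg.inv(s["camera_from_world"])
    P=np.stack([(u-s["cx"])/s["fx"]*z,(v-s["cy"])/s["fy"]*z,z,np.ones_like(z)],-1)@T.T
    return P[...,:3]
E
python3 - <<'E'
from h import *
s=load("side0");c=s["color"][:,:,::-1]
a=cv2.resize(c[175:265,250:350],(800,720)[:2],interpolation=cv2.INTER_CUBIC)[:600]
cv2.imwrite("pics/z1.png",cv2.resize(c[175:265,250:350],(660,594),interpolation=cv2.INTER_CUBIC))
cv2.imwrite("pics/z2.png",cv2.resize(c[85:165,165:285],(780,520),interpolation=cv2.INTER_CUBIC))
s=load("scene0");c=s["color"][:,:,::-1]
cv2.imwrite("pics/z3.png",cv2.resize(c[195:285,195:315],(780,585),interpolation=cv2.INTER_CUBIC))
E
```

```text
(no output)
```

View pics/z1.png

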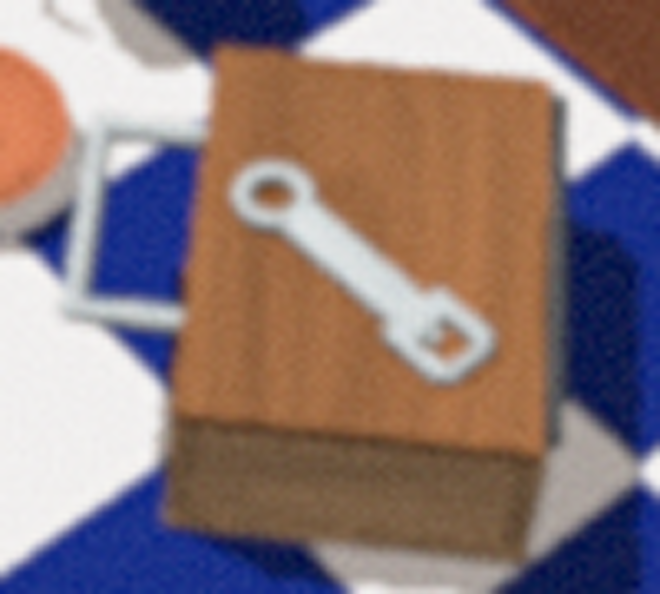

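View pics/z2.png

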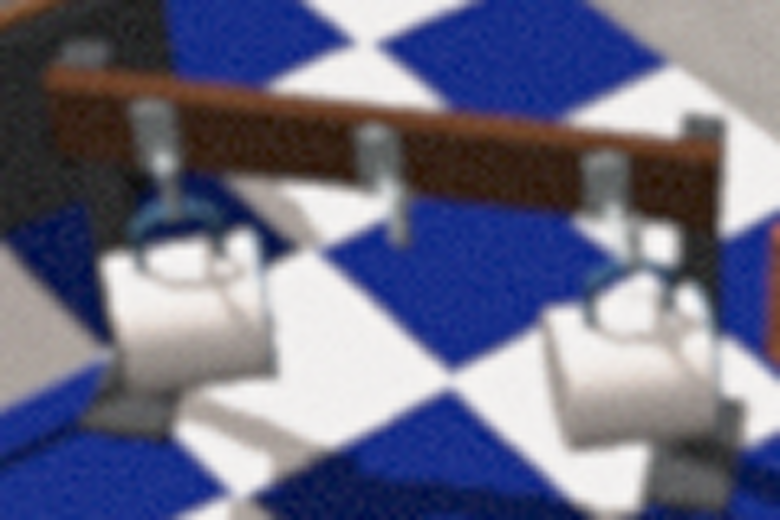

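View pics/z3.png

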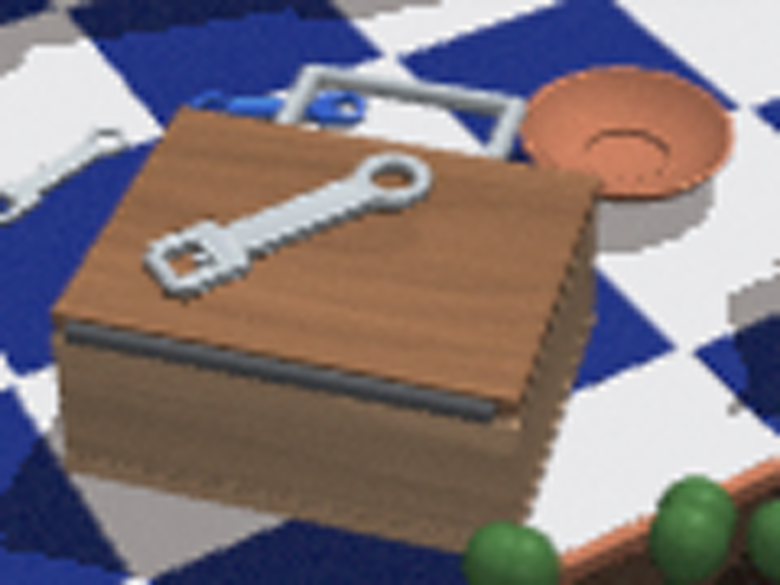

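The free hook is the middle one, at z2 (375,150) to (400,240). The opener's eye points toward the pull, at z1 (270,193). Next I'll measure everything.

```bash
python3 - <<'E'
from h import *
np.set_printoptions(precision=1,suppress=True)
s=load("side0");c=s["color"]
hsv=cv2.cvtColor(c,cv2.COLOR_RGB2HSV);C=cloud(s)
print("lid corners")
cor=[plane(s,250+x/6.6,175+y/6.6,96) for x,y in [(212,45),(550,82),(545,455),(175,415)]]
cor=np.array(cor);print(cor); print(np.linalg.norm(cor-np.roll(cor,-1,0),axis=1), cor.mean(0))
d=(cor[1]-cor[0])+(cor[2]-cor[3]); print("box yaw",np.degrees(np.arctan2(d[1],d[0])))
for nm in ("side0","scene0"):
    s=load(nm);c=s["color"];hsv=cv2.cvtColor(c,cv2.COLOR_RGB2HSV);C=cloud(s)
    m=(hsv[...,1]<70)&(hsv[...,2]>110)&(C[...,2]>88)&(C[...,2]<125)
    poly=np.array([proj(s,p) for p in cor]);pm=np.zeros(m.shape,np.uint8);cv2.fillPoly(pm,[poly.astype(np.int32)],1)
    mm=(m&(pm>0)).astype(np.uint8)
    v,u=np.nonzero(mm);P=np.array([plane(s,a,b,103) for a,b in zip(u,v)])
    ctr=P.mean(0);w,V=np.linalg.eigh(np.cov(P[:,:2].T));ax=V[:,1]
    t=(P[:,:2]-ctr[:2])@ax;print(nm,len(u),ctr,np.degrees(np.arctan2(ax[1],ax[0])),t.min(),t.max(),"zdepth",np.median(C[v,u,2]))
    mid=ctr[:2]+ax*(t.min()+t.max())/2;print("mid",mid)
    # ring
    pu=[]
print("lid z by depth",C[(pm>0)&(mm==0)][:,2].mean())
s=load("side0")
print("eye side",plane(s,250+272/6.6,175+193/6.6,103))
print("bar ends", [plane(s,250+x/6.6,175+y/6.6,90) for x,y in [(100,125),(72,303)]])
s=load("scene0")
print("eye scene",plane(s,195+397/6.5,195+180/6.5,103))
print("bar ends", [plane(s,195+x/6.5,195+y/6.5,90) for x,y in [(315,75),(515,105)]])
s=load("side0")
print("rail top ends",[plane(s,165+x/6.5,85+y/6.5,240) for x,y in [(50,80),(718,148)]])
print("hook tops z",[plane(s,165+x/6.5,85+y/6.5,243) for x,y in [(152,105),(375,130),(605,155)]])
C=cloud(s)
print("depth on board",[C[int(85+y/6.5),int(165+x/6.5)] for x,y in [(80,120),(250,140),(300,150),(500,170),(670,190)]])
E
```

```text
lid corners
[[ 610.2  -27.7   96. ]
 [ 723.8 -149.5   96. ]
 [ 568.3 -301.3   96. ]
 [ 454.7 -183.5   96. ]]
[166.6 217.3 163.6 220.1] [ 589.3 -165.5   96. ]
box yaw -46.51563178697143
side0 460 [ 574.2 -173.   103. ] 87.22635914475407 -76.80967292603047 131.65423685081873 zdepth 102.86345574803215
mid [ 575.5 -145.6]
scene0 293 [ 568.4 -181.2  103. ] 93.48548338638544 -67.35742694664278 80.65053886626774 zdepth 103.92446110629874
mid [ 568.  -174.6]
lid z by depth 99.4745848614611
eye side [ 567.6 -120.2  103. ]
bar ends [array([537.5, -29.1,  90. ]), array([ 460.1, -103.7,   90. ])]
eye scene [ 570.6 -118.5  103. ]
bar ends [array([ 456.2, -103. ,   90. ]), array([532.6, -27.1,  90. ])]
rail top ends [array([481.7, 402.2, 240. ]), array([718.6, 141.6, 240. ])]
hook tops z [array([510.3, 347.8, 243. ]), array([588.4, 259.3, 243. ]), array([667.8, 170.3, 243. ])]
depth on board [array([487.6, 389.7, 220.8]), array([548.4, 321.1, 220.3]), array([564.2, 296.3, 219.4]), array([633.8, 219.9, 219.7]), array([692.1, 147.9, 223.2])]
```

```bash
python3 - <<'E'
from h import *
np.set_printoptions(precision=1,suppress=True)
cor=np.array([[610.2,-27.7,96],[723.8,-149.5,96],[568.3,-301.3,96],[454.7,-183.5,96]])
for nm in ("side0","scene0"):
    s=load(nm);c=s["color"];hsv=cv2.cvtColor(c,cv2.COLOR_RGB2HSV)
    poly=np.array([proj(s,p*[1,1,1]) for p in cor.mean(0)+(cor-cor.mean(0))*.93]);pm=np.zeros(hsv.shape[:2],np.uint8);cv2.fillPoly(pm,[poly.astype(np.int32)],1)
    mm=((hsv[...,1]<70)&(hsv[...,2]>110)&(pm>0)).astype(np.uint8)
    n,l,st,_=cv2.connectedComponentsWithStats(mm,connectivity=8);k=1+st[1:,4].argmax()
    v,u=np.nonzero(l==k);P=np.array([plane(s,a,b,102) for a,b in zip(u,v)])
    (cx,cy),wh,_=cv2.minAreaRect(P[:,:2].astype(np.float32))
    ctr=P.mean(0);w,V=np.linalg.eigh(np.cov(P[:,:2].T));ax=V[:,1]*np.sign(V[1,1])
    t=(P[:,:2]-ctr[:2])@ax;print(nm,len(u),ctr,"ang",np.degrees(np.arctan2(ax[1],ax[0])),t.min(),t.max(),"mid",ctr[:2]+ax*(t.min()+t.max())/2,wh)
s=load("side0");c=s["color"];hsv=cv2.cvtColor(c,cv2.COLOR_RGB2HSV);C=cloud(s)
m=(C[...,2]>195)&(C[...,2]<236)&(np.hypot(C[...,0]-600,C[...,1]-270)<220)&(hsv[...,0]<20)&(hsv[...,1]>80)&(hsv[...,2]<90)
P=C[m];print(m.sum())
for _ in range(5):
    A=np.polyfit(P[:,1],P[:,0],1);r=P[:,0]-np.polyval(A,P[:,1]);P=P[abs(r)<2.5*max(r.std(),1)]
print(A,r.std(),len(P),P.min(0),P.max(0),"rail yaw",np.degrees(np.arctan(-A[0])))
E
```

```text
side0 425 [ 570.8 -178.7  102. ] ang 92.47227233344871 -70.77060484897915 80.02260943118947 mid [ 570.6 -174.1] (43.46232986450195, 150.7917022705078)
scene0 294 [ 567.2 -180.5  102. ] ang 93.53890740437757 -67.59771715776928 80.62243989965658 mid [ 566.8 -174. ] (44.099754333496094, 148.16220092773438)
638
[ -0.9 828.7] 2.867544549925327 627 [475.8 133.3 195.8] [711.1 404.6 236. ] rail yaw 41.203666216342455
```

```bash
cat >> h.py <<'E'
RY=np.radians(41.5); RX=np.array([np.cos(RY),np.sin(RY)]); RYv=np.array([-np.sin(RY),np.cos(RY)])
def hook(F,h=60): 
    pts=[[0,0,212],[-53,0,205],[-60,0,212],[-60,0,243.5]]
    return [np.append(F+RX*a[0]+RYv*a[1],a[2]) for a in pts]
E
python3 - <<'E'
from h import *
F=np.array([594,270.])
for nm,(x0,y0,x1,y1) in dict(side0=(190,90,260,140),scene0=(325,135,395,205)).items():
    s=load(nm);c=s["color"][:,:,::-1];k=10 if nm=="side0" else 8
    a=cv2.resize(c[y0:y1,x0:x1],None,fx=k,fy=k,interpolation=cv2.INTER_CUBIC)
    for off in(-120,0,120):
        q=[((proj(s,p)-[x0,y0]+.5)*k).astype(int) for p in hook(F+RYv*off)]
        cv2.polylines(a,[np.array(q)],False,(0,255,255),1)
    e=[((proj(s,np.append(F+RYv*o,z))-[x0,y0]+.5)*k).astype(int) for o,z in [(-180,190),(-180,240),(180,240),(180,190)]]
    cv2.polylines(a,[np.array(e)],True,(0,255,0),1)
    cv2.imwrite(f"pics/hk_{nm}.png",a)
E
```

```text
(no output)
```

View pics/hk_side0.png

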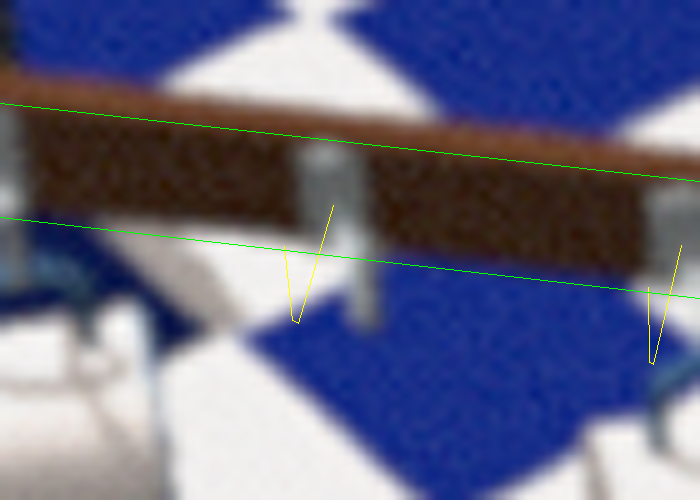

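View pics/hk_scene0.png

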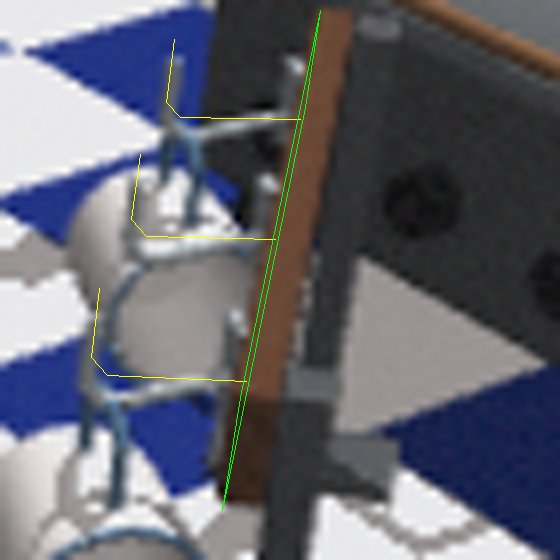

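```bash
python3 - <<'E'
from h import *
np.set_printoptions(precision=1,suppress=True)
S=load("side0");K=load("scene0")
def tri(a,b):
    o1=unproj(S,*a,0.);d1=unproj(S,*a,1.)-o1;o2=unproj(K,*b,0.);d2=unproj(K,*b,1.)-o2
    A=np.stack([d1,-d2],1);t=np.linalg.lstsq(A,o2-o1,rcond=None)[0];p=o1+d1*t[0];q=o2+d2*t[1]
    return (p+q)/2,np.linalg.norm(p-q)
sp=lambda x,y:(190+x/10-.5,90+y/10-.5)
kp=lambda x,y:(325+x/8-.5,135+y/8-.5)
print("seat",tri(sp(367,320),kp(138,243)))
print("plate top",tri(sp(328,150),kp(267,182)))
print("seat plane side",plane(S,*sp(367,322),203),"scene",plane(K,*kp(138,243),205))
print("tip plane scene", plane(K,*kp(137,185),243.5), plane(S,*sp(355,180),243.5))
print("other tips scene", plane(K,*kp(178,58),243.5),plane(K,*kp(95,325),243.5))
# rail end, scene: board front edge top corners
print("board top front far/near ends scene",plane(K,*kp(322,10),240),plane(K,*kp(247,398),240))
C=cloud(S)
for x,y in [(367,300),(365,280),(360,250),(357,200),(325,200)]:
    print(x,y,C[int(90+y/10),int(190+x/10)])
C=cloud(K)
for x,y in [(138,200),(138,243),(180,245),(220,243)]:
    print(x,y,C[int(135+y/8),int(325+x/8)])
E
```

```text
seat (array([568.5, 215.6, 213.1]), np.float64(2.2063802985986287))
plate top (array([590.3, 264.1, 240.2]), np.float64(1.6680844980786758))
seat plane side [573.7 223.2 203. ] scene [556.7 228.  205. ]
tip plane scene [569.9 210.3 243.5] [586.5 243.4 243.5]
other tips scene [485.3 307.9 243.5] [649.6 120.3 243.5]
board top front far/near ends scene [474.8 405.7 240. ] [714.7 137.2 240. ]
367 300 [565.5 210.7 223. ]
365 280 [567.3 212.6 229.2]
360 250 [569.7 214.9 239.1]
357 200 [598.6 263.5 214.2]
325 200 [591.9 271.8 212.4]
138 200 [570.2 213.1 234. ]
138 243 [568.5 217.7 213. ]
180 245 [522.1 287.6 171.4]
220 243 [582.6 249.5 210.5]
```

```bash
cat >> h.py <<'E'
from scipy.spatial.transform import Rotation as Ro
def tool(st):
    return Ro.from_euler("xyz",st["ee_rot"]).as_matrix()
def plan(st,target,ang=None):
    """offset in 30mm units to target TCP; ang = desired world angle(deg) of tool y; yaw about tool x"""
    R=tool(st); d=R.T@(np.array(target)-st["eef_pos"])/30
    a=np.degrees(np.arctan2(R[1,1],R[0,1])); out=[np.round(d,2).tolist(),"tool y ang",round(a,1)]
    if ang is not None:
        # tool x down: positive turn about x reduces world angle
        y=((a-ang+90)%180)-90; out+=["yaw",round(y,1)]
    return out
E
python3 - <<'E'
from h import *
from station import *
np.set_printoptions(precision=3,suppress=True)
st=read_state();print(tool(st),st["qpos"],env.nose_length)
w=load("wrist0");T=np.linalg.inv(w["camera_from_world"]);print(T[:3,3],"cam in tool",tool(st).T@(T[:3,3]-st["eef_pos"]),tool(st).T@T[:3,:3])
th=np.radians(93);o=np.array([568.5,-174-1,0]);print(plan(st,[568,-175,180],3))
s=load("scene0");S=load("side0")
# dish & objects from side depth
C=cloud(S);hsv=cv2.cvtColor(S["color"],cv2.COLOR_RGB2HSV)
m=(hsv[...,0]<12)&(hsv[...,1]>120)&(np.hypot(C[...,0]-470,C[...,1]-0)<140)&(C[...,2]<40)
P=C[m];print("dish",len(P),(P.min(0)+P.max(0))/2,P.min(0),P.max(0))
E
```

```text
[[-0.001  0.33   0.944]
 [-0.001  0.944 -0.33 ]
 [-1.    -0.001 -0.   ]] [ 1.113  0.276  1.506 -0.     1.361 -0.121] 11.0
[115.119 569.253 373.226] cam in tool [-131.568    0.509  -79.449] [[-0.    -0.308  0.951]
 [ 1.     0.     0.   ]
 [-0.     0.951  0.308]]
[[2.08, -18.4, 19.8], 'tool y ang', np.float64(70.7), 'yaw', np.float64(67.7)]
dish 651 [512.167  57.861  17.3  ] [456.419   2.324   1.11 ] [567.916 113.399  33.49 ]
```

```bash
python3 -m jog '[{"offset":[0,-6,6.5],"yaw":22},{"offset":[0,-6,6.5],"yaw":22},{"offset":[0,-12,13],"yaw":45},{"offset":[0,-12,13],"yaw":45},{"offset":[0.7,-18.4,19.8],"yaw":68},{"offset":[0.7,-18.4,19.8],"yaw":68},{"offset":[0.7,-18.4,19.8],"yaw":68},{"offset":[0.7,-18.4,19.8],"yaw":68}]' 0.4 40
python3 - <<'E'
from h import *
from station import *
st=read_state();print(plan(st,[568,-175,220],3))
E
```

```text
clock: 0.82
eef_pos: [346.0, 246.3, 236.8]
ee_rot: [1.759, 1.57, 0.417]
force: [1.2, 0.4, 0.2]
gripper_width: 51.4
[[0.56, 4.03, 15.35], 'tool y ang', np.float64(13.1), 'yaw', np.float64(10.1)]
```

```bash
python3 -m jog '[{"offset":[0.3,4,15.3],"yaw":10},{"offset":[0.3,4,15.3],"yaw":10},{"offset":[0.3,4,15.3],"yaw":10},{"offset":[0.3,4,15.3],"yaw":10},{"offset":[0.3,4,15.3],"yaw":10},{"offset":[0.3,4,15.3],"yaw":10},{"offset":[0.3,4,15.3],"yaw":10},{"offset":[0.3,4,15.3],"yaw":10}]'
python3 -m jog '[{"offset":[0,0,4]},{"offset":[0,0,4]},{"offset":[0,0,4]},{"offset":[0,0,4]},{"offset":[0,0,4]}]'
python3 - <<'E'
from h import *
from station import *
st=read_state();print(st["eef_pos"],plan(st,[568,-175,200],3))
s=imaging.snapshot("wrist");np.savez("pics/w1.npz",**s);cv2.imwrite("pics/w1.png",s["color"][:,:,::-1])
E
```

```text
clock: 1.48
eef_pos: [502.9, -48.0, 230.4]
ee_rot: [-3.029, 1.57, 1.742]
force: [1.5, -0.4, -0.7]
gripper_width: 51.5
[502.93732359 -48.03928482 230.38850209] [[1.01, 1.92, 4.35], 'tool y ang', np.float64(3.4), 'yaw', np.float64(0.4)]invalid input at $[0]: expected keys offset, yaw
```

View pics/w1.png

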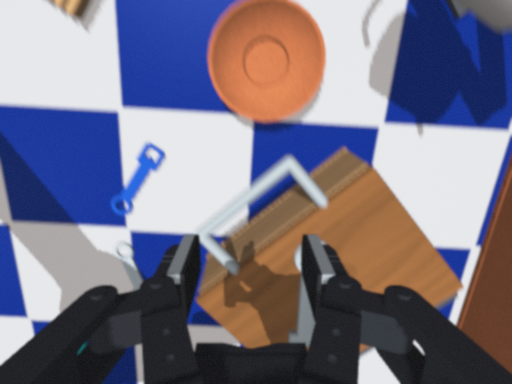

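```bash
python3 - <<'E'
from h import *
s=load("w1")
for p in [(202,236),(290,157)]: print(plane(s,*p,90))
E
python3 -m jog '[{"offset":[0,1.95,4.35],"yaw":0},{"offset":[1,1.95,4.35],"yaw":0},{"offset":[1,1.95,4.35],"yaw":0},{"offset":[1,1.95,4.35],"yaw":0},{"offset":[1,1.95,4.35],"yaw":0},{"offset":[1,1.95,4.35],"yaw":0},{"offset":[1,1.95,4.35],"yaw":0}]'
python3 - <<'E'
from h import *
from station import *
st=read_state();print(st["eef_pos"],plan(st,[568,-175,150],3))
s=imaging.snapshot("wrist");np.savez("pics/w2.npz",**s);cv2.imwrite("pics/w2.png",s["color"][:,:,::-1])
E
```

```text
[ 459.30006061 -109.8740394    90.        ]
[537.17420202 -26.5994179   90.        ]
clock: 2.12
eef_pos: [568.2, -171.9, 200.3]
ee_rot: [-2.459, 1.569, 2.312]
force: [-0.2, 0.6, -1.7]
gripper_width: 51.3
[ 568.15834688 -171.9015823   200.27960201] [[1.68, -0.01, 0.11], 'tool y ang', np.float64(3.4), 'yaw', np.float64(0.4)]
```

View pics/w2.png

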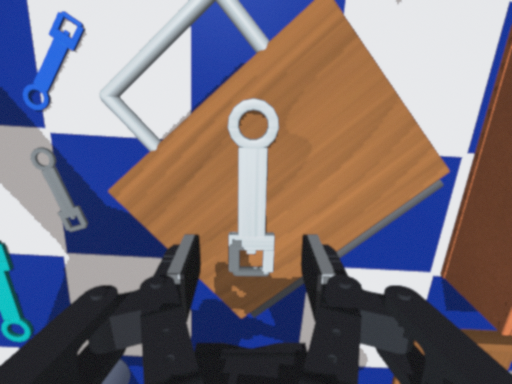

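```bash
python3 - <<'E'
from h import *
np.set_printoptions(precision=1,suppress=True)
s=load("w2");print("TCP proj",proj(s,[568.2,-171.9,200.3]),proj(s,[568.2,-171.9,103]))
eye=plane(s,253.3,123.5,102);head=plane(s,251,256,102);n=plane(s,253,148,103);b=plane(s,252,234,103)
print(eye,head,n,b)
hsv=cv2.cvtColor(s["color"],cv2.COLOR_RGB2HSV)
m=(hsv[...,1]<60)&(hsv[...,2]>110);m[:, :225]=0;m[:,282:]=0;m[:92]=0;m[280:]=0
n_,l,st,_=cv2.connectedComponentsWithStats(m.astype(np.uint8));k=1+st[1:,4].argmax();print(st[k])
v,u=np.nonzero(l==k);P=np.array([plane(s,a,b,103) for a,b in zip(u,v)])
print((P.min(0)+P.max(0))/2,P.min(0),P.max(0))
sel=(P[:,1]>-190)&(P[:,1]<-150);A=np.polyfit(P[sel,1],P[sel,0],1);print(A,np.degrees(np.arctan2(1,A[0])), np.polyval(A,-175))
E
```

```text
TCP proj [250.5 259.4] [250.6 193.4]
[ 566.9 -118.   102. ] [ 571.9 -227.9  102. ] [ 567.8 -136.   103. ] [ 571.4 -207.   103. ]
[ 227   98   52  178 5468]
[ 569.6 -173.3  103. ] [ 547.8 -246.6  103. ] [591.4 -99.9 103. ]
[ -0.  562.4] 92.2546894624081 569.2799525735794
```

```bash
python3 -m jog '[{"offset":[1,0.04,0.04],"yaw":0.5},{"offset":[2,0.04,0.04],"yaw":0.5},{"offset":[2.6,0.04,0.04],"yaw":0.5},{"offset":[3.0,0.04,0.04],"yaw":0.5},{"offset":[3.0,0.04,0.04],"yaw":0.5},{"offset":[3.0,0.04,0.04],"yaw":0.5},{"offset":[3.0,0.04,0.04],"yaw":0.5}]' 0.4
python3 -c "
from h import *
from station import *
st=read_state();print(st['eef_pos'],st['force'],plan(st,[569.4,-173,109],2.5))"
```

```text
clock: 2.75
eef_pos: [570.8, -173.4, 112.1]
ee_rot: [1.191, 1.568, -0.328]
force: [-0.1, -0.0, 0.6]
gripper_width: 51.2
[ 570.76032906 -173.36111751  112.09495471] [-0.11626409 -0.03084189  0.59060661] [[0.1, -0.04, -0.01], 'tool y ang', np.float64(3.0), 'yaw', np.float64(0.5)]
```

```bash
python3 -m jog '[{"offset":[0.08,0,0],"yaw":0},{"offset":[0.08,0,0],"yaw":0}]' 0.4
python3 -m jog '[{"offset":[0,0,0],"yaw":0},{"offset":[0,0,0],"yaw":0},{"offset":[0,0,0],"yaw":0},{"offset":[0,0,0],"yaw":0},{"offset":[0,0,0],"yaw":0},{"offset":[0,0,0],"yaw":0}]' 1 70
```

```text
clock: 2.92
eef_pos: [570.6, -173.8, 109.2]
ee_rot: [1.159, 1.569, -0.361]
force: [-0.6, 0.3, 0.5]
gripper_width: 51.5
clock: 3.42
eef_pos: [570.3, -174.0, 108.9]
ee_rot: [1.225, 1.57, -0.295]
force: [-1.6, 0.1, 5.6]
gripper_width: 19.2
```

```bash
python3 -m jog '[{"offset":[-0.5,0,0],"yaw":0},{"offset":[-1.5,0,0],"yaw":0},{"offset":[-2.7,0,0],"yaw":0},{"offset":[-4,0,0],"yaw":0},{"offset":[-5,0,0],"yaw":0},{"offset":[-5,0,0],"yaw":0},{"offset":[-5,0,0],"yaw":0}]'
python3 - <<'E'
from h import *
from station import *
for n in("wrist","side"):
    s=imaging.snapshot(n);np.savez(f"pics/{n}3.npz",**s);cv2.imwrite(f"pics/{n}3.png",s["color"][:,:,::-1])
st=read_state();print(st)
E
```

```text
clock: 4.0
eef_pos: [570.8, -174.3, 259.8]
ee_rot: [1.133, 1.567, -0.387]
force: [-0.1, 0.5, -0.8]
gripper_width: 19.2
{'clock': 4.1, 'qpos': array([-4.12923590e-01,  3.00523139e-01,  1.43431225e+00,  8.77574722e-05,
        1.40984119e+00, -4.63624912e-01]), 'joint_velocities': array([-0.00139141,  0.01622201,  0.01985387, -0.0015122 ,  0.00405267,
        0.0014526 ]), 'effort': array([ 2.71399040e-02, -4.56527102e+01, -2.64153707e+01, -1.06755269e-03,
       -4.32337658e-02, -8.15755766e-05]), 'eef_pos': array([ 569.09479945, -173.52534753,  256.42299426]), 'ee_rot': array([-2.06248838,  1.56771119,  2.70058772]), 'force': array([-0.1111819 ,  0.21640858, -1.86397205]), 'torque': array([-0.00960519,  0.01049614,  0.01514811]), 'gripper_width': 19.039741076735034}
```

View pics/wrist3.png

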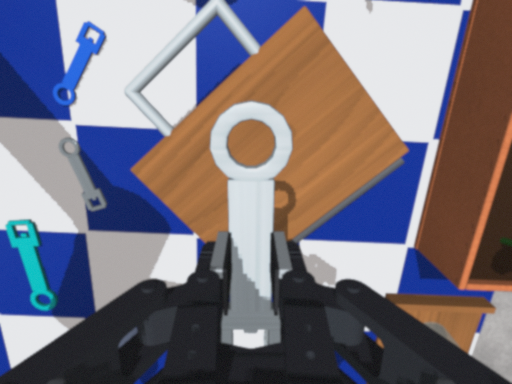

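View pics/side3.png

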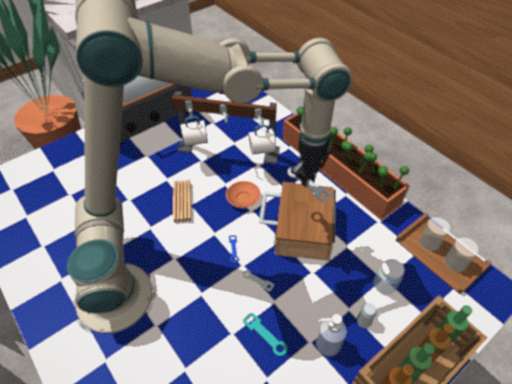

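```bash
python3 - <<'E'
from h import *
from station import *
print(plan(read_state(),[473,98,295],-40))
E
```

```text
[[-1.27, -2.74, -9.2], 'tool y ang', np.float64(2.9), 'yaw', np.float64(42.9)]
```

```bash
python3 -m jog '[{"offset":[-1.2,-0.7,-2],"yaw":6},{"offset":[-1.2,-1.3,-3.3],"yaw":12},{"offset":[-1.2,-1.6,-4.6],"yaw":18},{"offset":[-1.2,-2,-5.9],"yaw":24},{"offset":[-1.2,-2.3,-7],"yaw":30},{"offset":[-1.2,-2.6,-8.2],"yaw":36},{"offset":[-1.2,-2.7,-9.2],"yaw":42},{"offset":[-1.2,-2.7,-9.2],"yaw":43}]'
python3 -m jog '[{"offset":[0,0,0],"yaw":0},{"offset":[0,0,0],"yaw":0}]'
python3 - <<'E'
from h import *
from station import *
st=read_state();print(st["eef_pos"],plan(st,[473,98,295],-40))
s=imaging.snapshot("wrist");np.savez(f"pics/w4.npz",**s);cv2.imwrite(f"pics/w4.png",s["color"][:,:,::-1])
E
```

```text
clock: 4.77
eef_pos: [471.6, 103.4, 292.0]
ee_rot: [-1.54, 1.563, 2.474]
force: [0.0, -0.7, -2.0]
gripper_width: 19.4
clock: 4.93
eef_pos: [474.3, 97.7, 292.4]
ee_rot: [-0.549, 1.567, -2.817]
force: [-0.3, -0.7, -1.5]
gripper_width: 19.7
[474.31320342  97.67086103 292.3869908 ] [[-0.09, -0.04, 0.02], 'tool y ang', np.float64(-40.0), 'yaw', np.float64(0.0)]
```

View pics/w4.png

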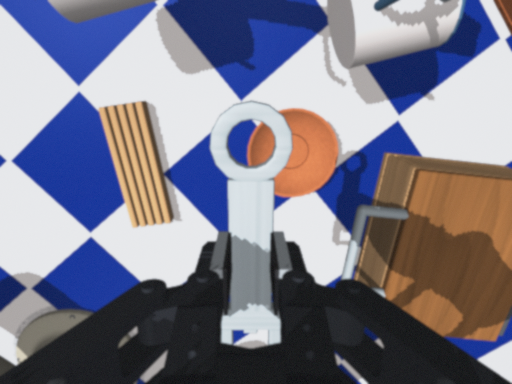

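```bash
python3 -m jog '[{"offset":[-1,0,-0.5],"yaw":0},{"offset":[-1.5,0,-1],"yaw":0},{"offset":[-1.5,0,-2],"yaw":0},{"offset":[-1.5,0,-2],"yaw":0},{"offset":[-1.5,0,-2],"yaw":0},{"offset":[-1.5,0,-2],"yaw":0}]'
python3 - <<'E'
from h import *
from station import *
st=read_state();print(st["eef_pos"])
s=imaging.snapshot("wrist");np.savez(f"pics/w5.npz",**s);cv2.imwrite(f"pics/w5.png",s["color"][:,:,::-1])
E
```

```text
clock: 5.48
eef_pos: [513.7, 142.1, 337.9]
ee_rot: [-0.498, 1.568, -2.77]
force: [-0.6, 1.1, -0.7]
gripper_width: 19.1
[513.70350539 142.0623595  337.88525667]
```

View pics/w5.png

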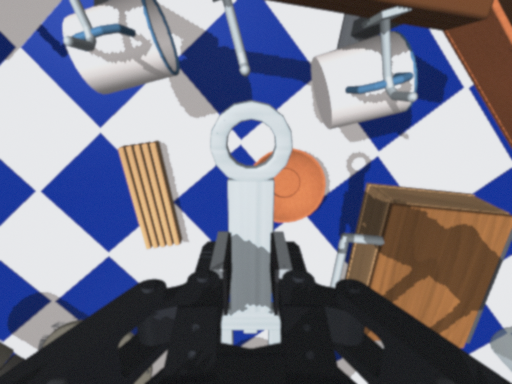

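```bash
python3 - <<'E'
from h import *
np.set_printoptions(precision=1,suppress=True)
s=load("w5");c=s["color"][:,:,::-1]
cv2.imwrite("pics/w5z.png",cv2.resize(c[0:110,180:280],(600,600),interpolation=cv2.INTER_CUBIC)[:,:])
print(plane(s,244,70,243.5),plane(s,244,70,205))
C=cloud(s)
for u,v in [(244,70),(243,66),(241,60),(238,50),(235,40),(232,25),(230,10)]: print(u,v,C[v,u])
print("eye", plane(s,251,143,330), C[108,250],C[200,250],C[143,216])
E
```

```text
[567.8 213.9 243.5] [568.2 215.7 205. ]
244 70 [567.7 213.9 244.8]
243 66 [568.9 216.4 242.2]
241 60 [571.2 222.7 207.2]
238 50 [574.1 229.7 207.3]
235 40 [576.9 236.4 208.4]
232 25 [581.9 245.5 209.7]
230 10 [587.2 253.7 211.4]
eye [549.1 184.3 330. ] [558.8 196.4 331.7] [531.5 164.2 332.3] [537.4 194.6 332.2]
```

View pics/w5z.png

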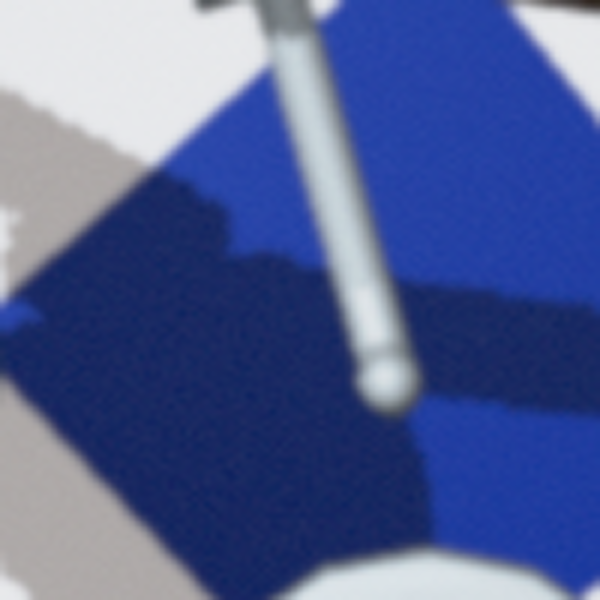

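```bash
python3 - <<'E'
from h import *
from station import *
st=read_state()
a=np.radians(62);d=np.array([np.cos(a),np.sin(a)])
t=np.array([567.8,213.9])-55*d;print(t,plan(st,[*t,295],-28))
C=cloud(load("side0"));m=(np.hypot(C[...,0]-t[0],C[...,1]-t[1])<130)&(C[...,2]>150);P=C[m];print(len(P))
for lo in range(150,260,10):
    q=P[(P[:,2]>=lo)&(P[:,2]<lo+10)]
    if len(q):
        r=(q[:,:2]-t)@np.array([-d[1],d[0]]);f=(q[:,:2]-t)@d;print(lo,len(q),"lat min|.|",r[r>0].min() if (r>0).any() else None,r[r<0].max() if (r<0).any() else None)
E
```

```text
[541.97906405 165.33788239] [[1.43, 0.23, -1.21], 'tool y ang', np.float64(-40.2), 'yaw', np.float64(-12.2)]
1028
150 108 lat min|.| 70.81048546521478 -70.04551249860184
160 184 lat min|.| 71.29523380659391 -70.1507679746215
170 35 lat min|.| 72.66832023275018 -76.53812271877788
180 7 lat min|.| None -86.90952797472916
190 65 lat min|.| 7.38640910083439 -9.269970075873099
200 127 lat min|.| 0.7387299135202524 -3.0223961693245798
210 127 lat min|.| 0.44315776316339633 -0.11729879501104282
220 119 lat min|.| 0.5684613393350549 -0.011828821069466419
230 145 lat min|.| 1.5418932567731674 -0.23818125203131285
240 111 lat min|.| 0.4951831209545815 -0.8874833432448705
```

```bash
python3 -m jog '[{"offset":[0,0.1,-0.5],"yaw":-6},{"offset":[0.5,0.23,-1.2],"yaw":-12},{"offset":[1,0.23,-1.2],"yaw":-12},{"offset":[1.4,0.23,-1.2],"yaw":-12},{"offset":[1.4,0.23,-1.2],"yaw":-12},{"offset":[1.4,0.23,-1.2],"yaw":-12}]'
python3 - <<'E'
from h import *
from station import *
np.set_printoptions(precision=1,suppress=True)
st=read_state();print(st["eef_pos"],plan(st,[541.98,165.34,295],-28))
s=imaging.snapshot("wrist");np.savez(f"pics/w6.npz",**s);cv2.imwrite(f"pics/w6.png",s["color"][:,:,::-1])
C=cloud(s);print(C[110,250],C[200,250])
E
```

```text
clock: 6.03
eef_pos: [541.5, 165.6, 296.5]
ee_rot: [-0.81, 1.569, -2.872]
force: [-0.3, 0.4, -0.8]
gripper_width: 19.4
[541.5 165.6 296.5] [[0.05, 0.02, 0.0], 'tool y ang', np.float64(-28.2), 'yaw', np.float64(-0.2)]
[574.  227.5 289.6] [554.5 191.1 291.1]
```

View pics/w6.png

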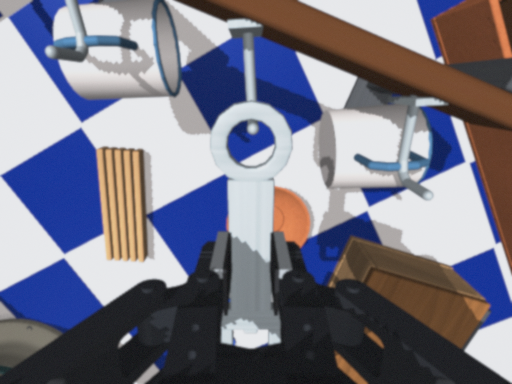

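```bash
python3 - <<'E'
from h import *
np.set_printoptions(precision=1,suppress=True)
s=load("w6");R=None
e=plane(s,251.3,143,287.5);t=plane(s,252.5,128,243.5);print(e,t,t-e)
from station import *
st=read_state();print(tool(st).T@(t-e), tool(st).T@(e-st["eef_pos"]))
E
```

```text
[567.5 214.1 287.5] [568.7 214.7 243.5] [  1.1   0.6 -44. ]
[44.   0.7 -1.1] [ 10.   -0.3 -54.5]
```

```bash
python3 -m jog '[{"offset":[0.6,0.02,-0.03],"yaw":0},{"offset":[1.1,0.02,-0.03],"yaw":0},{"offset":[1.5,0.02,-0.03],"yaw":0},{"offset":[1.8,0.02,-0.03],"yaw":0},{"offset":[2.0,0.02,-0.03],"yaw":0},{"offset":[2.0,0.02,-0.03],"yaw":0},{"offset":[2.0,0.02,-0.03],"yaw":0}]'
python3 - <<'E'
from h import *
from station import *
np.set_printoptions(precision=1,suppress=True)
st=read_state();print(st["eef_pos"])
for n in("wrist","side"):
    s=imaging.snapshot(n);np.savez(f"pics/{n}7.npz",**s);c=s["color"][:,:,::-1]
    if n=="side":c=cv2.resize(c[80:180,160:310],(750,500),interpolation=cv2.INTER_CUBIC)
    cv2.imwrite(f"pics/{n}7.png",c)
E
```

```text
clock: 6.67
eef_pos: [543.5, 167.1, 237.8]
ee_rot: [2.31, 1.57, 0.248]
force: [0.2, -0.2, -0.4]
gripper_width: 19.1
[543.5 167.1 237.8]
```

View pics/wrist7.png

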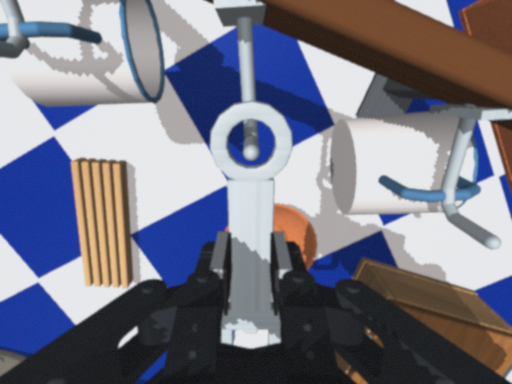

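View pics/side7.png

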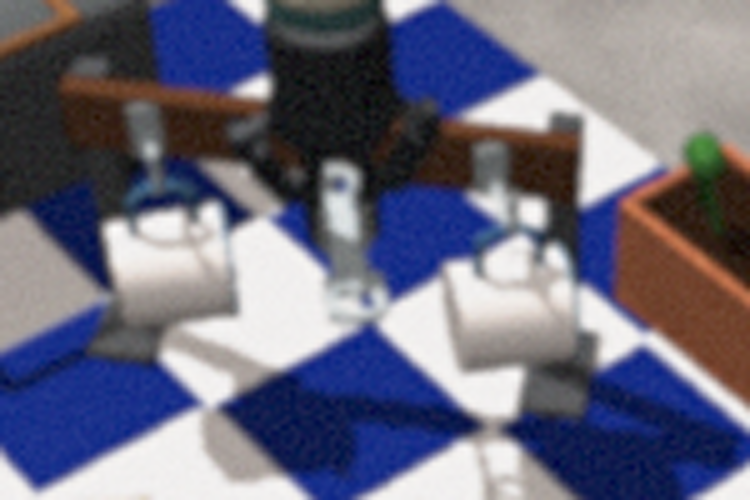

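```bash
python3 - <<'E'
from h import *
from station import *
np.set_printoptions(precision=1,suppress=True)
s=load("wrist7");st=read_state()
e=plane(s,251.3,143,228);t=plane(s,250.5,153,243.5);print(st["eef_pos"],e,t,tool(st).T@(t-e))
E
```

```text
[543.8 167.2 238.2] [569.4 215.4 228. ] [568.4 214.3 243.5] [-15.5  -0.3   1.4]
```

Lateral error is about 1.4 mm. I'll lower a bit more and check the force before releasing.

```bash
python3 -m jog '[{"offset":[0.15,0,0.05],"yaw":0},{"offset":[0.35,0,0.05],"yaw":0},{"offset":[0.35,0,0.05],"yaw":0},{"offset":[0.35,0,0.05],"yaw":0}]'

```

```text
clock: 7.1
eef_pos: [542.1, 165.8, 226.1]
ee_rot: [-1.0, 1.57, -3.061]
force: [0.1, -0.1, -0.5]
gripper_width: 19.1
```

```bash
python3 -m jog '[{"offset":[0,0,0],"yaw":0},{"offset":[0,0,0],"yaw":0},{"offset":[0,0,0],"yaw":0},{"offset":[0,0,0],"yaw":0},{"offset":[0,0,0],"yaw":0},{"offset":[0,0,0],"yaw":0}]' 0.4
python3 - <<'E'
from h import *
from station import *
for n in("wrist","side"):
    s=imaging.snapshot(n);np.savez(f"pics/{n}8.npz",**s);c=s["color"][:,:,::-1]
    if n=="side":c=cv2.resize(c[80:180,160:310],(750,500),interpolation=cv2.INTER_CUBIC)
    cv2.imwrite(f"pics/{n}8.png",c)
E
```

```text
clock: 7.6
eef_pos: [542.6, 165.8, 226.8]
ee_rot: [2.427, 1.57, 0.366]
force: [0.2, -0.1, -0.5]
gripper_width: 50.9
```

View pics/wrist8.png

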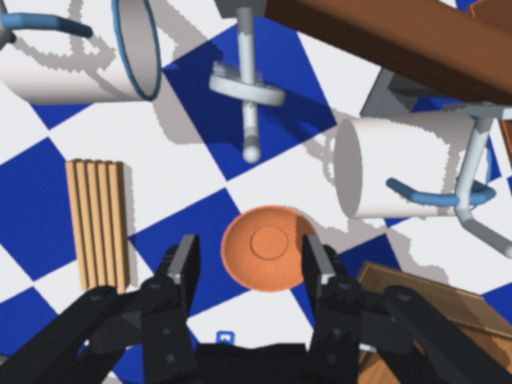

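View pics/side8.png

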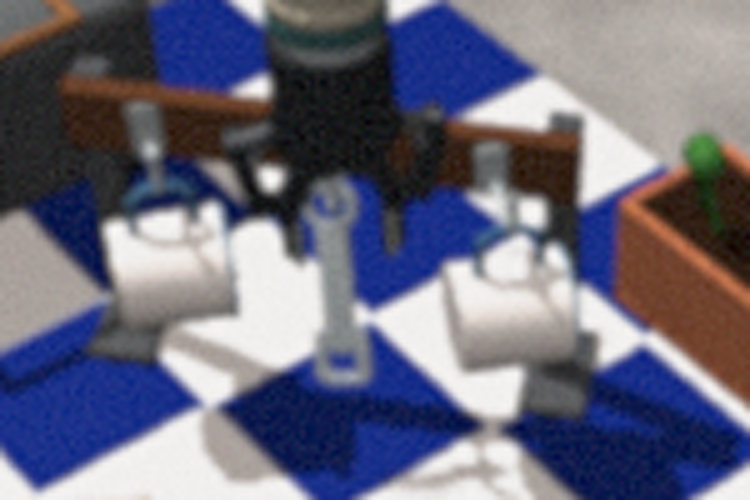

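```bash
python3 -m jog '[{"offset":[-0.5,0,0],"yaw":0},{"offset":[-1.2,0,0],"yaw":0},{"offset":[-2,0,0],"yaw":0},{"offset":[-3,0,0],"yaw":0},{"offset":[-3,0,0],"yaw":0},{"offset":[-3,0,1],"yaw":0},{"offset":[-3,0,1],"yaw":0},{"offset":[-3,0,1],"yaw":0}]'
python3 - <<'E'
from h import *
from station import *
for n in("wrist","side"):
    s=imaging.snapshot(n);np.savez(f"pics/{n}9.npz",**s);c=s["color"][:,:,::-1]
    if n=="side":c=cv2.resize(c[80:180,160:310],(750,500),interpolation=cv2.INTER_CUBIC)
    else: c=cv2.resize(c[30:180,170:370],(800,600),interpolation=cv2.INTER_CUBIC)
    cv2.imwrite(f"pics/{n}9.png",c)
E
```

```text
clock: 8.37
eef_pos: [527.9, 138.7, 316.8]
ee_rot: [2.5, 1.57, 0.437]
force: [-0.5, 0.4, 0.1]
gripper_width: 51.5
```

View pics/wrist9.png

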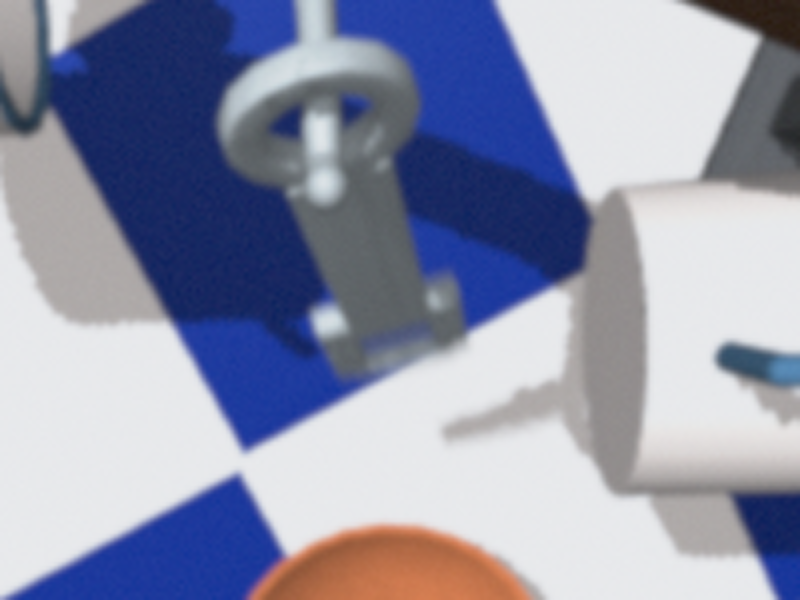

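View pics/side9.png

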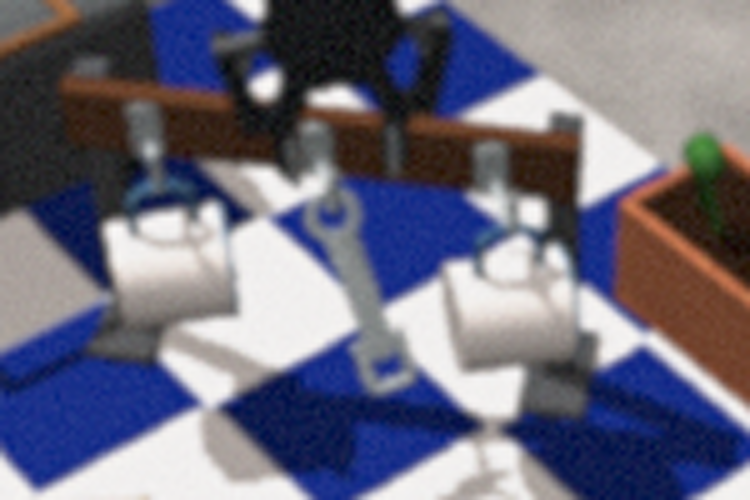

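```bash
python3 - <<'E'
from h import *
from station import *
print(plan(read_state(),[498,-67,230],-45.5))
E
```

```text
[[2.88, 2.35, 6.55], 'tool y ang', np.float64(-28.1), 'yaw', np.float64(17.4)]
```

```bash
python3 -m jog '[{"offset":[0,1,3],"yaw":17.4},{"offset":[0,1,3],"yaw":17.4},{"offset":[0,2.35,6.55],"yaw":17.4},{"offset":[1,2.35,6.55],"yaw":17.4},{"offset":[2.8,2.35,6.55],"yaw":17.4},{"offset":[2.8,2.35,6.55],"yaw":17.4},{"offset":[2.8,2.35,6.55],"yaw":17.4},{"offset":[2.8,2.35,6.55],"yaw":17.4}]'
python3 -m jog '[{"offset":[0,0,0],"yaw":0},{"offset":[0,0,0],"yaw":0}]'
python3 - <<'E'
from h import *
from station import *
st=read_state();print(st["eef_pos"],plan(st,[498,-67,230],-45.5))
for n in("wrist","side"):
    s=imaging.snapshot(n);np.savez(f"pics/{n}10.npz",**s);c=s["color"][:,:,::-1]
    cv2.imwrite(f"pics/{n}10.png",c)
E
```

```text
clock: 9.13
eef_pos: [497.1, -67.2, 230.6]
ee_rot: [-1.223, 1.566, 2.693]
force: [0.9, 0.8, 0.3]
gripper_width: 51.0
clock: 9.3
eef_pos: [499.7, -66.4, 234.3]
ee_rot: [2.313, 1.567, -0.051]
force: [-0.1, 0.9, 1.0]
gripper_width: 51.3
[499.7342251  -66.39316655 234.33064323] [[0.14, -0.03, 0.06], 'tool y ang', np.float64(-45.4), 'yaw', np.float64(0.1)]
```

View pics/wrist10.png

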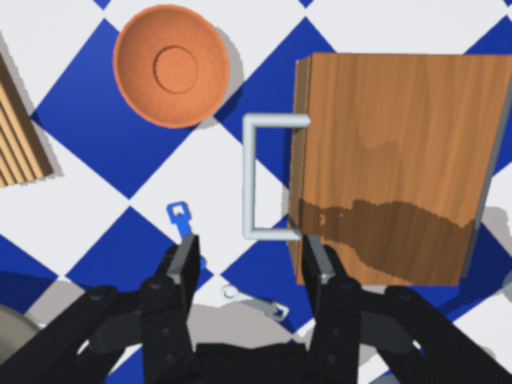

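View pics/side10.png

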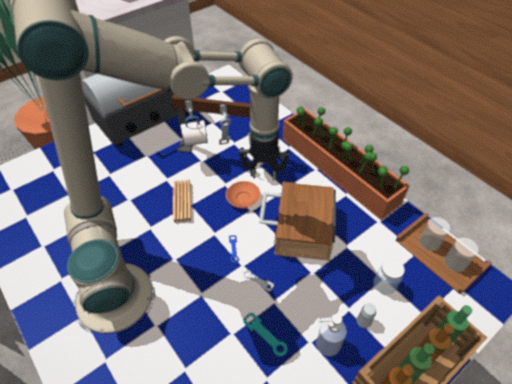

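```bash
python3 - <<'E'
from h import *
from station import *
np.set_printoptions(precision=1,suppress=True)
s=load("wrist10");st=read_state()
a=plane(s,249.3,122,90);b=plane(s,248.8,236,90);print(a,b,np.linalg.norm(a-b));m=(a+b)/2
d=a-b;print("bar ang",np.degrees(np.arctan2(d[1],d[0])),m)
c=[plane(s,*p,96) for p in [(309,54),(511,55),(462,285),(302,285)]];print(np.array(c))
print(plan(st,[m[0],m[1],98],-45.5))
S=load("side10");cv2.imwrite("pics/s10z.png",cv2.resize(S["color"][80:180,160:310,::-1],(750,500),interpolation=cv2.INTER_CUBIC))
E
```

```text
[534.4 -30.6  90. ] [ 454.9 -108.    90. ] 110.95875141724278
bar ang 44.284615478099674 [494.7 -69.3  90. ]
[[ 607.1  -26.5   96. ]
 [ 721.3 -143.3   96. ]
 [ 570.6 -300.4   96. ]
 [ 455.7 -183.6   96. ]]
[[4.54, -0.06, 0.19], 'tool y ang', np.float64(-45.4), 'yaw', np.float64(0.1)]
```

View pics/s10z.png

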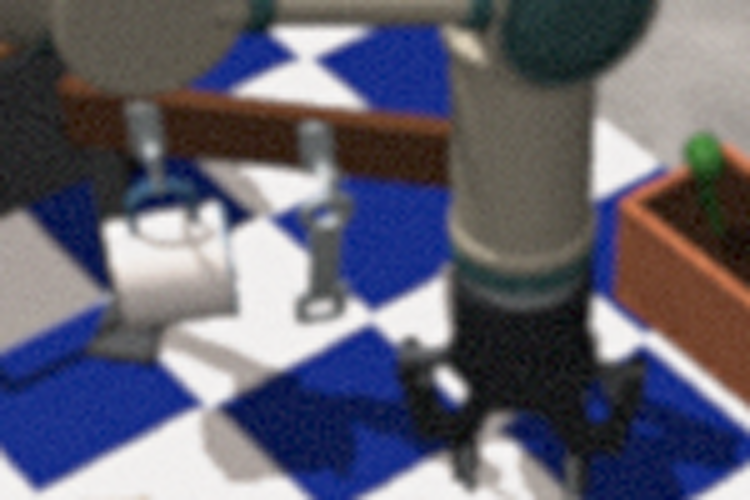

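```bash
python3 -m jog '[{"offset":[1.2,-0.06,0.19],"yaw":0},{"offset":[2.4,-0.06,0.19],"yaw":0},{"offset":[3.4,-0.06,0.19],"yaw":0},{"offset":[4,-0.06,0.19],"yaw":0},{"offset":[4,-0.06,0.19],"yaw":0},{"offset":[4,-0.06,0.19],"yaw":0},{"offset":[4,-0.06,0.19],"yaw":0}]' 0.6 40
python3 - <<'E'
from h import *
from station import *
st=read_state();print(st["eef_pos"],plan(st,[494.7,-69,82],-45.7))
s=imaging.snapshot("wrist");cv2.imwrite(f"pics/w11.png",s["color"][:,:,::-1])
E
```

```text
clock: 9.98
eef_pos: [494.4, -69.9, 114.4]
ee_rot: [2.128, 1.567, -0.236]
force: [0.1, -0.3, 0.2]
gripper_width: 33.7
[494.4438364  -69.86103258 114.42033551] [[1.08, -0.02, -0.02], 'tool y ang', np.float64(-45.4), 'yaw', np.float64(0.3)]
```

View pics/w11.png

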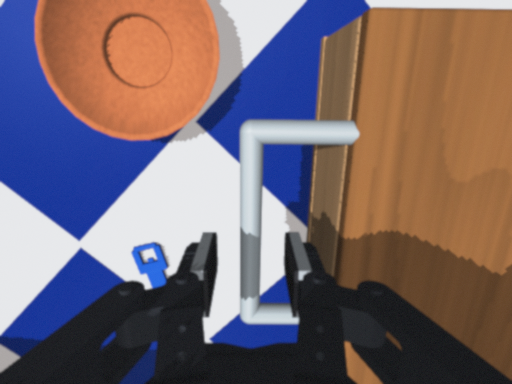

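The bar at (250,225) runs centred between the fingers, at (207,270) and (295,270). I'll go down and grip it.

```bash
python3 -m jog '[{"offset":[0.5,0,0],"yaw":0},{"offset":[1.08,0,0],"yaw":0},{"offset":[1.08,0,0],"yaw":0},{"offset":[1.08,0,0],"yaw":0},{"offset":[1.08,0,0],"yaw":0}]' 0.6
python3 -m jog '[{"offset":[0,0,0],"yaw":0},{"offset":[0,0,0],"yaw":0},{"offset":[0,0,0],"yaw":0},{"offset":[0,0,0],"yaw":0},{"offset":[0,0,0],"yaw":0},{"offset":[0,0,0],"yaw":0}]' 1 40
python3 - <<'E'
from h import *
from station import *
st=read_state();print(st["eef_pos"],st["force"],tool(st))
t=np.radians(np.arange(5,95,5));print(np.round(np.c_[np.degrees(t),-7.333*np.sin(t),7.333*(1-np.cos(t))],2).tolist())
E
```

```text
clock: 10.45
eef_pos: [493.8, -70.1, 81.7]
ee_rot: [2.125, 1.568, -0.24]
force: [0.7, 0.5, 0.5]
gripper_width: 34.2
clock: 10.95
eef_pos: [493.8, -70.3, 81.4]
ee_rot: [2.072, 1.568, -0.293]
force: [-0.9, -0.3, 6.1]
gripper_width: 10.2
[493.77615599 -70.28857126  81.42996146] [-0.90172461 -0.34207668  6.08478032] [[ 2.72387894e-03  7.00863310e-01 -7.13290405e-01]
 [-8.20309720e-04 -7.13291245e-01 -7.00867268e-01]
 [-9.99995954e-01  2.49419664e-03 -1.36799401e-03]]
[[5.0, -0.64, 0.03], [10.0, -1.27, 0.11], [15.0, -1.9, 0.25], [20.0, -2.51, 0.44], [25.0, -3.1, 0.69], [30.0, -3.67, 0.98], [35.0, -4.21, 1.33], [40.0, -4.71, 1.72], [45.0, -5.19, 2.15], [50.0, -5.62, 2.62], [55.0, -6.01, 3.13], [60.0, -6.35, 3.67], [65.0, -6.65, 4.23], [70.0, -6.89, 4.82], [75.0, -7.08, 5.44], [80.0, -7.22, 6.06], [85.0, -7.31, 6.69], [90.0, -7.33, 7.33]]
```

```bash
python3 -m jog '[{"offset":[-0.3,0.01,0],"yaw":0},{"offset":[-0.64,0.03,0],"yaw":0},{"offset":[-1.27,0.11,0],"yaw":0},{"offset":[-1.9,0.25,0],"yaw":0},{"offset":[-2.51,0.44,0],"yaw":0},{"offset":[-3.1,0.69,0],"yaw":0},{"offset":[-3.67,0.98,0],"yaw":0},{"offset":[-3.67,0.98,0],"yaw":0}]'
python3 - <<'E'
from h import *
from station import *
st=read_state();print(st["eef_pos"],st["force"],tool(st).T@(st["eef_pos"]-[493.8,-70.3,81.4])/30,st["gripper_width"])
s=imaging.snapshot("wrist");cv2.imwrite(f"pics/w12.png",s["color"][:,:,::-1])
E
```

```text
clock: 11.62
eef_pos: [513.7, -91.1, 193.2]
ee_rot: [2.675, 1.57, 0.309]
force: [-0.4, 2.2, -1.2]
gripper_width: 10.7
[513.72348781 -91.08582394 193.18566656] [-0.36737061  2.23881325 -1.15954796] [-3.72566001  0.9617674   0.00714328] 10.652658485983565
```

View pics/w12.png

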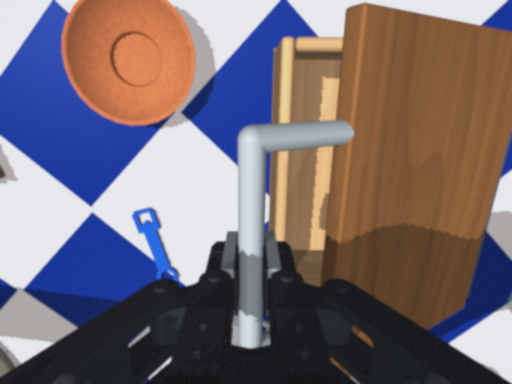

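```bash
python3 -m jog '[{"offset":[-0.27,0.17,0],"yaw":0},{"offset":[-0.54,0.35,0],"yaw":0},{"offset":[-1.04,0.74,0],"yaw":0},{"offset":[-1.52,1.17,0],"yaw":0},{"offset":[-1.95,1.64,0],"yaw":0},{"offset":[-2.34,2.15,0],"yaw":0},{"offset":[-2.68,2.69,0],"yaw":0},{"offset":[-2.68,2.69,0],"yaw":0}]'
python3 - <<'E'
from h import *
from station import *
st=read_state();print(st["eef_pos"],st["force"],tool(st).T@(st["eef_pos"]-[493.8,-70.3,81.4])/30,st["gripper_width"])
for n in("wrist","scene"):
    s=imaging.snapshot(n);cv2.imwrite(f"pics/{n}13.png",s["color"][:,:,::-1])
E
```

```text
clock: 12.33
eef_pos: [569.5, -149.0, 275.8]
ee_rot: [1.057, 1.571, -1.308]
force: [-9.4, 6.0, 16.7]
gripper_width: 10.4
[ 569.52771563 -148.98174243  275.84792369] [-9.3967992   6.02536318 16.7059499 ] [-6.48077096  3.64140736  0.03775195] 10.413780399431321
```

View pics/wrist13.png

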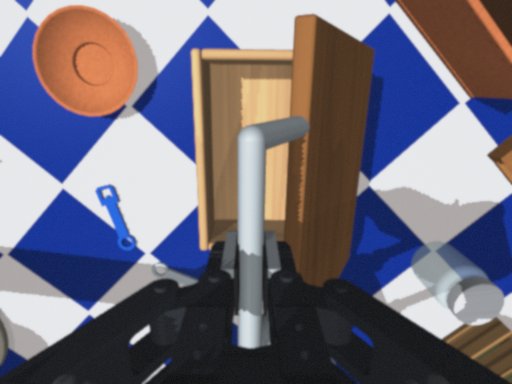

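View pics/scene13.png

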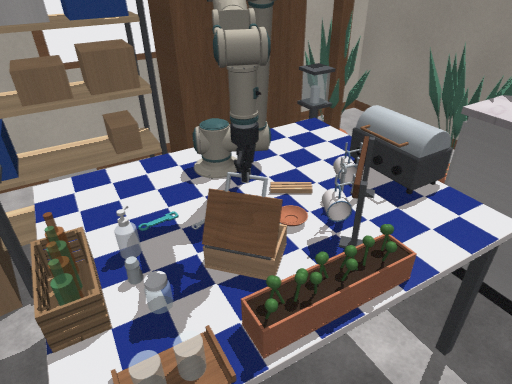

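```bash
python3 -m jog '[{"offset":[-0.26,0.23,0],"yaw":0},{"offset":[-0.41,0.51,0],"yaw":0},{"offset":[-0.65,1.11,0],"yaw":0},{"offset":[-0.85,1.74,0],"yaw":0},{"offset":[-0.93,2.1,0],"yaw":0},{"offset":[-0.99,2.37,0],"yaw":0},{"offset":[-0.99,2.37,0],"yaw":0},{"offset":[-0.99,2.37,0],"yaw":0}]'
python3 - <<'E'
from h import *
from station import *
st=read_state();print(st["eef_pos"],st["force"],tool(st).T@(st["eef_pos"]-[493.8,-70.3,81.4])/30,st["gripper_width"])
for n in("wrist","scene","side"):
    s=imaging.snapshot(n);np.savez(f"pics/{n}14.npz",**s);cv2.imwrite(f"pics/{n}14.png",s["color"][:,:,::-1])
E
```

```text
clock: 13.1
eef_pos: [619.8, -201.2, 301.6]
ee_rot: [0.756, 1.568, -1.61]
force: [-4.2, -0.4, 5.4]
gripper_width: 10.3
[ 619.81010302 -201.18522753  301.62660024] [-4.19232543 -0.35077395  5.3706611 ] [-7.32892982  6.07021534  0.07141715] 10.266756778465309
```

View pics/wrist14.png

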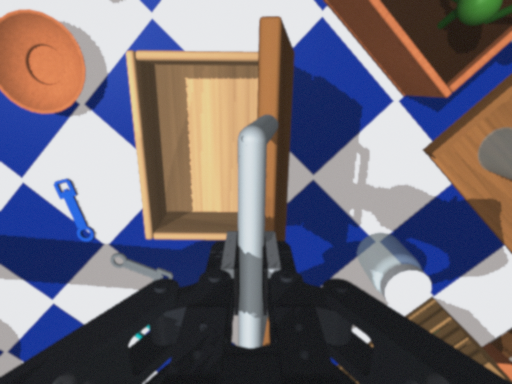

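View pics/scene14.png

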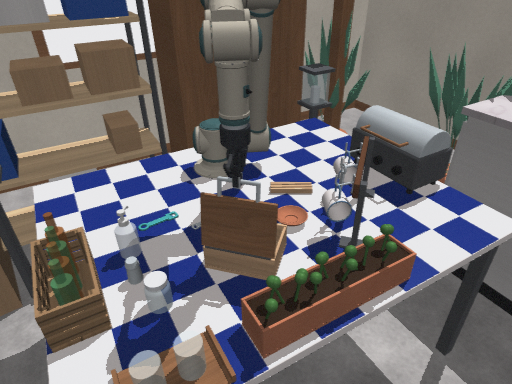

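View pics/side14.png

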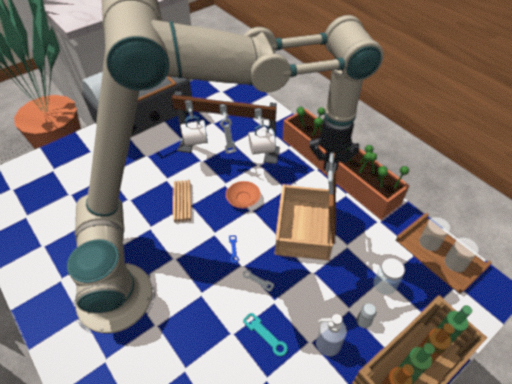

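```bash
python3 -m jog '[{"offset":[-0.03,0.2,0],"yaw":0},{"offset":[-0.06,0.45,0],"yaw":0},{"offset":[-0.08,0.7,0],"yaw":0},{"offset":[-0.09,0.9,0],"yaw":0},{"offset":[-0.1,1.1,0],"yaw":0},{"offset":[-0.11,1.2,0],"yaw":0},{"offset":[-0.11,1.27,0],"yaw":0},{"offset":[-0.11,1.27,0],"yaw":0}]'
python3 -m jog '[{"offset":[0,0,0],"yaw":0},{"offset":[0,0,0],"yaw":0},{"offset":[0,0,0],"yaw":0},{"offset":[0,0,0],"yaw":0}]'
python3 - <<'E'
from h import *
from station import *
np.set_printoptions(precision=2,suppress=True)
st=read_state();print(st["eef_pos"],st["force"],tool(st).T@(st["eef_pos"]-[493.8,-70.3,81.4])/30,st["gripper_width"])
for n in("wrist","scene","side"):
    s=imaging.snapshot(n);np.savez(f"pics/{n}15.npz",**s);cv2.imwrite(f"pics/{n}15.png",s["color"][:,:,::-1])
s=load("side15");cv2.imwrite("pics/s15z.png",cv2.resize(s["color"][80:260,160:400,::-1],(800,600),interpolation=cv2.INTER_CUBIC))
s=load("scene15");C=cloud(s);hsv=cv2.cvtColor(s["color"],cv2.COLOR_RGB2HSV)
# lid back face points
m=(hsv[...,0]<20)&(hsv[...,1]>80)&(C[...,2]>110)&(C[...,2]<250)&(np.hypot(C[...,0]-648,C[...,1]+226)<130)
P=C[m];c=P.mean(0);w,V=np.linalg.eigh(np.cov((P-c).T));n=V[:,0];n*=np.sign(n[0]);bx=np.array([.698,-.716,0]);print(len(P),c,n,w, "lid angle", 90-np.degrees(np.arcsin(-n[2])),"or",90+np.degrees(np.arcsin(-n[2])), "x along box of face",(c-[648.3,-226.5,0])@bx)
E
```

```text
clock: 13.92
eef_pos: [646.2, -228.6, 304.1]
ee_rot: [0.442, 1.568, -1.924]
force: [-4.2, -3.3, 4.2]
gripper_width: 10.6
clock: 14.25
eef_pos: [645.9, -228.2, 304.1]
ee_rot: [0.355, 1.568, -2.011]
force: [-4.7, -3.3, 4.0]
gripper_width: 10.3
[ 645.88 -228.25  304.09] [-4.72 -3.25  4.  ] [-7.41  7.32  0.09] 10.313373537147585
3036 [ 654.56 -226.12  182.7 ] [ 0.69 -0.72  0.  ] [   2.02 1635.19 4028.72] lid angle 90.10825185511061 or 89.89174814488939 x along box of face 4.09955989634176
```

View pics/wrist15.png

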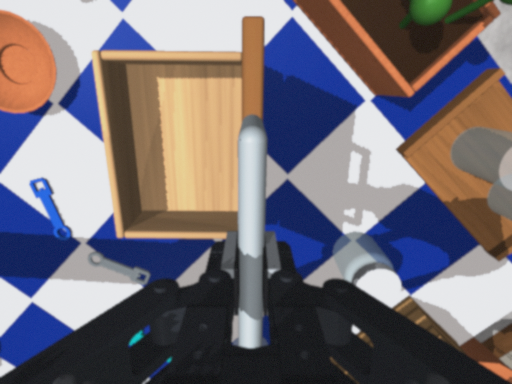

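View pics/s15z.png

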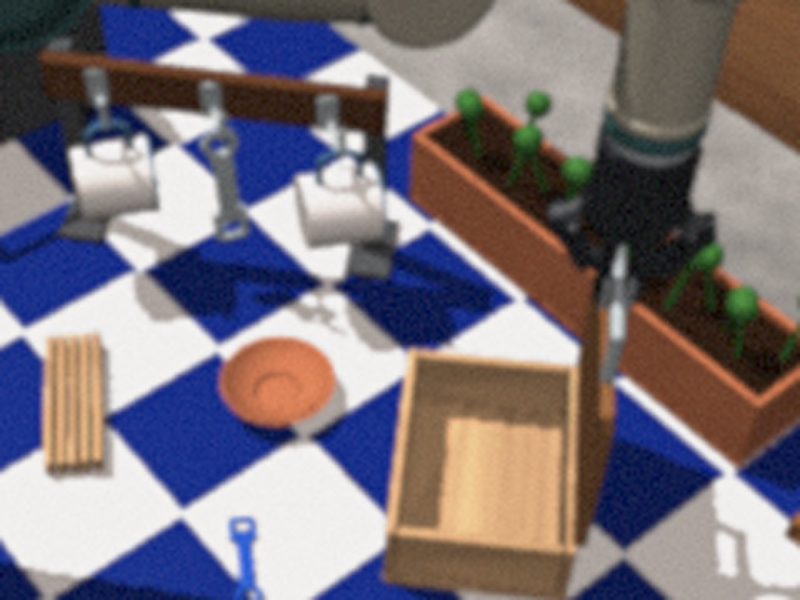

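The lid's fitted plane stands at 90°. Next I'll check the opener's rest position and whether it is still swinging, letting time pass with the arm holding.

```bash
python3 -m jog '[{"offset":[0,0,0],"yaw":0},{"offset":[0,0,0],"yaw":0},{"offset":[0,0,0],"yaw":0},{"offset":[0,0,0],"yaw":0},{"offset":[0,0,0],"yaw":0},{"offset":[0,0,0],"yaw":0},{"offset":[0,0,0],"yaw":0},{"offset":[0,0,0],"yaw":0}]' >/dev/null
python3 - <<'E'
from h import *
from station import *
np.set_printoptions(precision=1,suppress=True)
seat=np.append(np.array([567.8,213.9])+7*np.array([np.cos(np.radians(64)),np.sin(np.radians(64))]),205);print("seat",seat)
pics=[]
for i in range(4):
  for n in("side","scene"):
    s=imaging.snapshot(n);x0,y0=(200,95) if n=="side" else (320,145)
    c=s["color"][y0:y0+60,x0:x0+60,::-1].copy()
    c=cv2.resize(c,(300,300),interpolation=cv2.INTER_CUBIC)
    u=((proj(s,seat)-[x0,y0]+.5)*5).astype(int);cv2.circle(c,tuple(int(a) for a in u),3,(0,0,255),1)
    if i in(0,3): pics.append(c)
    if n=="side":
        C=cloud(s);m=(np.hypot(C[...,0]-568,C[...,1]-216)<60)&(C[...,2]>60)&(C[...,2]<200);m[:, :210]=0;m[:,245:]=0
        hsv=cv2.cvtColor(s["color"],cv2.COLOR_RGB2HSV);m&=(hsv[...,1]<90)
        P=C[m];c0=P.mean(0);w,V=np.linalg.eigh(np.cov((P-c0).T));a=V[:,2]*np.sign(V[2,2]);print(len(P),c0,a,"tilt",np.degrees(np.arccos(a[2])),"eye at",P[:,2].max())
    last=s
cv2.imwrite("pics/op.png",np.vstack([np.hstack(pics[:2]),np.hstack(pics[2:])]))
E
```

```text
seat [570.9 220.2 205. ]
212 [572.  221.2 136.4] [0.  0.1 1. ] tilt 6.163435565072761 eye at 199.38734354059397
213 [572.  220.6 135.8] [0.  0.1 1. ] tilt 5.242529634408832 eye at 199.68379000976392
214 [571.6 220.8 135.6] [0.  0.1 1. ] tilt 5.713275230515496 eye at 199.1635324850472
218 [572.7 222.  136.6] [0.1 0.1 1. ] tilt 8.701133130335693 eye at 199.93269408595563
```

View pics/op.png

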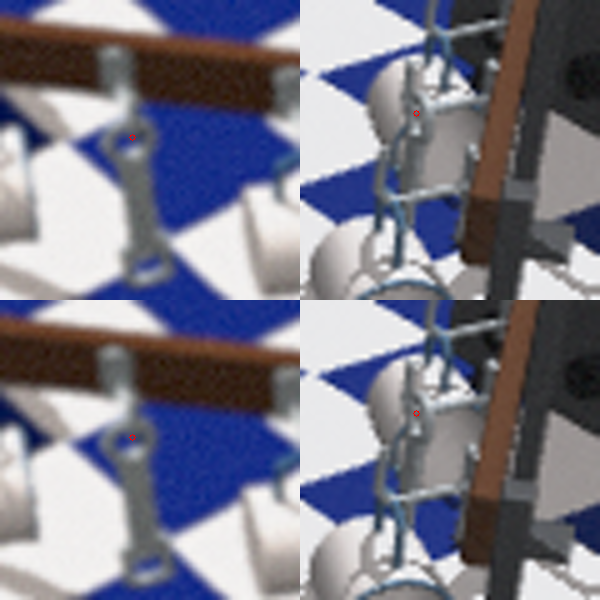

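The eye sits at the seat and the opener is about 6° off plumb, but still swinging slightly. I'll wait for it to damp and re-check everything.

```bash
for i in 1 2 3 4 5 6 7 8 9 10 11 12; do python3 -m jog '[{"offset":[0,0,0],"yaw":0},{"offset":[0,0,0],"yaw":0},{"offset":[0,0,0],"yaw":0},{"offset":[0,0,0],"yaw":0},{"offset":[0,0,0],"yaw":0},{"offset":[0,0,0],"yaw":0},{"offset":[0,0,0],"yaw":0},{"offset":[0,0,0],"yaw":0}]' | tail -6 > last.txt; done; cat last.txt
python3 - <<'E'
from h import *
from station import *
np.set_printoptions(precision=2,suppress=True)
for i in range(5):
    s=imaging.snapshot("side")
    C=cloud(s);m=(np.hypot(C[...,0]-568,C[...,1]-216)<60)&(C[...,2]>60)&(C[...,2]<200);m[:, :210]=0;m[:,245:]=0
    hsv=cv2.cvtColor(s["color"],cv2.COLOR_RGB2HSV);m&=(hsv[...,1]<90)
    P=C[m];c0=P.mean(0);v,u=np.nonzero(m);low=P[P[:,2]<95].mean(0);print(len(P),c0,"low end",low)
s=imaging.snapshot("scene");C=cloud(s);hsv=cv2.cvtColor(s["color"],cv2.COLOR_RGB2HSV)
m=(hsv[...,0]<20)&(hsv[...,1]>80)&(C[...,2]>110)&(C[...,2]<250)&(np.hypot(C[...,0]-648,C[...,1]+226)<130)
P=C[m];c=P.mean(0);w,V=np.linalg.eigh(np.cov((P-c).T));n=V[:,0];n*=np.sign(n[0]);print("n",n)
print(read_state()["joint_velocities"])
E
```

```text
clock: 23.47
eef_pos: [645.9, -228.2, 304.1]
ee_rot: [0.358, 1.568, -2.008]
force: [-4.4, -2.7, 3.6]
gripper_width: 10.4
211 [571.57 220.52 135.29] low end [572.64 215.51  81.61]
212 [572.03 220.86 136.  ] low end [572.79 216.74  80.93]
213 [571.9  221.3  135.96] low end [572.57 217.24  81.67]
215 [571.95 221.38 136.43] low end [573.07 215.81  82.18]
217 [572.36 221.55 137.61] low end [572.11 216.49  81.07]
n [ 0.69 -0.72  0.  ]
[-0.  0.  0. -0. -0.  0.]
```

The opener is at rest and the lid is still and upright, so I'm handing the job in.

```bash
python3 -c "
from station import job_done;print(job_done())"
```

```text
the job is handed in; nothing more can be done
None
```

The opener is hanging by its eye on the free middle hook, and the lid is standing straight up with the gripper still holding the pull. I handed the job in at about 24 s of the 64 s allowed; no verdict is reported.

**Opener:** in my last pictures its eye was within a few mm of the hook seat and the bar about 6° off plumb. The measured points moved only 1–2 mm between pictures, so I took it to be at rest.

**Lid:** the plane fitted to it stood at 90° to within about half a degree. The arm was still, with the fingers closed on the bar at 10.4 mm under a 40 N grip. The outside force on the tool was about 6 N.

**Disagreements:**
- The hook points about 64° in the world frame, but the board's normal measured about 41.5°. I followed the hook as seen in the wrist camera.
- The gripper read 2–3 mm less than the true thickness on both the opener and the pull.
- The pull's arc ran about 4 mm outside the one I planned. That gave about 20 N partway up the swing, and I corrected for it.

**Other objects:** I never touched the dispenser, dish, trivet, jar or shaker, and they looked undisturbed in the pictures. I did not measure their positions again before handing in.

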